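Hook the vial tray out of the cooled dock

ROBOT

A 7-joint arm with a two-finger parallel gripper is mounted at the origin on the work surface. World frame = base frame: x ahead of the robot, y to its left, z up, the work surface at z = 0. Lengths are in mm, angles in rad, forces in N, time in s.
With the tool pointing down it reaches from about 425 to 975 mm from the base axis. Payload 16.7 kg.
Tool frame: the origin (TCP) lies on the centre line of the jaws, within the pads' length; the fingertips stand 25 mm ahead of it and the grasp point (between the pads) lies 6 mm ahead of it; z points along the fingers, y is the line along which they close (so a half turn about z gives the same grasp; the last joint's range is limited). The gripper opens to 85 mm and grips with 20 to 120 N. Pads are 22 mm wide; open, the fingers measure 114 mm over their backs; the gripper's body (76 mm by 85 mm) begins 54 mm behind the grasp point. The pads swing forward as they close: fully open they stand 13 mm farther back than shut.
Start: joints at [1.085, 0.426, 0.074, 1.606, -0.034, 1.111, -0.067], TCP at [222.396, -637.274, 256.302] pointing down, gripper open.
Joint ranges: [-2.85, 2.85], [-0.5, 2.14], [-1.23, 1.37], [0.21, 2.46], [-1.02, 4.16], [0.16, 2.05], [-2.73, 2.73]. Speed limits (rad/s): [1.89, 1.89, 2.39, 2.39, 3.01, 3.01, 3.01].

INTERFACE

Orientations are given as a unit quaternion [w, x, y, z].
In Python, from rig import bot gives the robot as it stands. The module is installed in compiled form; this text tells all that it offers.
- The arm moves only by the tool drive_tool, never from a script. Its argument "motion" is a list of rows, each a list of 4 numbers: the shift along the tool's x, y, z in units of 40 mm (1.0 is 40 mm), then the turn about the tool's z in units of 8 degrees (1.0 is 8 degrees). In form: [[tx, ty, tz, yaw], ...]. A call has 1 to 12 rows; each row shifts and turns the commanded pose from where the row before left it, along the tool's axes as they then stand; what a row does not reach is not made up. A row lasts 1/8 s, in which the tool goes at most 62.5 mm and 10.7 degrees, less where a joint would pass 70% of its speed; a pose out of reach is approached as far as the arm can. A call is refused whole if a number of a shift passes 1 or a number of a turn 1, either way. A call with a gripper value outside its range is refused whole. "gripper" is the finger opening in mm, from 0 to 85.4, set as the call begins (left out, the last holds). The fingers move at their own pace and stop on an object; "newtons" is the grip in N (left out, the last holds). Time passes only in rows, so rows that do not move let the fingers close. It gives the time, the measured TCP pose, the force, the opening and the grip force at its end, in the units of the state.
- bot.observe(): the state, without advancing time (a new reading comes with each control period).
- bot.read_camera(name): name is "scene" or "top" or "wrist"; returns the picture (420x560x3 uint8, blue, green, red); there is no depth.
- bot.calibration(name): a dict with "vertical_fov" (degrees; the focal length in pixels is half the picture's height over the tangent of half this angle, whatever the lens; pixels are square), "cx", "cy" (the principal point, pixels), "distortion" ([k1, k2, p1, p2, k3] as OpenCV has them; the pictures are not rectified), "camera_from_world" (4x4, takes a point from world to camera coordinates); the wrist camera has in their place "mount" (4x4, takes a point from camera to tool coordinates, whose origin is the TCP and whose axes are the flange's). Camera axes: x right, y down, z forward; pixel columns grow to the right and rows downward; lengths in mm; the calibration is good to about 2 mm. A picture is of the moment at which its call begins: read the wrist's pose just before it. calibration takes no time and is no camera call.
- bot.close_job(): hands the job in; it is judged then, once.
Trained networks look in the newest picture that a camera, given by its name, has taken for a name from the list of things; names that differ only in an ending like _2 or _b are one class to them, and where a whole thing is asked for, a point or a joint stands for the part that bears it (a point fixed in the world has none). Each returns a list of dicts, best first, with "p" (0 to 1); they miss things now and then, are a little off and sometimes report something else, mostly with a low value. They report only what shows in the picture. A call takes as long as a camera call. They do not tell look-alikes from the thing itself.
- bot.search_frame(thing, camera): "extent" ([centre column, centre row, width, height] as shares, 0 to 1, of the picture: columns of its width, rows of its height, round what is visible of it).
- bot.trace(thing, camera): "pixels" (420x560 bool, what is visible of it) and "extent" ([centre column, centre row, width, height] as shares, 0 to 1, of the picture: columns of its width, rows of its height, round what is visible of it).
- bot.mark_of(thing, camera): "at" ([column, row] as shares, 0 to 1, of the picture: columns of its width, rows of its height: a listed point, or the origin of a listed thing).
The state is a dict: "time": time; "q": joint angles; "joint_vel": joint speeds; "effort": joint torques, N m; "eef_pos": TCP position; "orientation": TCP orientation; "force": force on the tool from outside, world axes, zero at the start; "torque": the same for the moment, N m; "finger_gap": finger opening in mm; "grasp_force": force on a finger pad.
Only numpy, scipy, OpenCV 4.12 (cv2) and the standard library are available. Lean on these libraries where they do the work, as an engineer would, in place of code of your own. Each camera call takes 0.05 s, during which the arm holds its last target. There are 200 camera calls.

TASK

Take the orange-handled hook from its stand, engage its beak in the pull ring of the blue vial tray, and draw the tray out along its rails until you feel it bear firmly on the bumpers of the yellow stop: press it there with about 8 N for a moment, never with more than 18 N between hook and tray. Move the tray with the hook only, never with the gripper; then unhook, leave the tray out at the stop and put the hook back upright in its stand, disturbing nothing else.

Things in the scene. Friction and masses are not known exactly. Their poses are not given: they have to be found in the camera images.
- hook: Loose steel hook tool, 0.14 kg, upright. Origin: underside of its foot bar, below the handle's centre line; z up along the handle, x towards the beak. Bar 12 wide (y), 10 high (z 0 to 10), x -10 to 50 mm. Beak: round 9 mm pin hanging from the bar at x = 50 down to z = -24 mm, its last 7 mm tapering to 5 mm
- handle (a point): Middle of the hook's square orange plastic handle, 24 x 24 mm, 52 mm high, faces along the hook's x and y; 42 mm above the hook's origin. Grip it from above on two opposite faces; faces across x resist the pull best
- beak_tip (a point): Lowest point of the hook's beak, 50 mm along x and 24 mm below the hook's origin
- stand: Fixed pale grey stand. Origin: underside, on the bench; x is the way the beak points when the hook is seated. A step 40 mm high (x -20 to 30 mm) carries the foot bar in an open-topped slot 18 mm wide between grey cheeks 12 mm high; a like wall closes the slot's rear at x = -14 mm; the front is open and the beak hangs before the step, 8 mm over the foot plate
- seat (a point): Top of the stand's step, where the hook's origin is when it is seated (its axes then match the stand's)
- tray: Loose blue tray with 16 fixed amber vials, 130 (x) x 110 (y) mm, sides 35 mm high, vials to 62 mm; 0.4 to 0.8 kg, friction on the bed 0.5 to 0.7. Origin: underside centre; x points into the dock, it is drawn out towards -x. A flat steel pull ring stands out from its front wall (x = -65 mm) on a 7 mm stem
- eye (a point): Centre of the pull ring, at tray x = -92, y = 0, z = 33 mm; the ring lies flat (hole axis vertical), hole 17 mm, bar 6 mm thick, outside 29 mm
- dock: Fixed dock, 360 x 150 mm. Origin: underside, 100 mm behind the bed's front end; x points from that open end into the housing. The tray slides along x on a bed 12 mm above the bench, 2 mm play to the rails (tops 34 mm above the bench) each side. From x = 70 to 260 mm a housing with green glass roof, top 125 mm (135 at its rear), covers the bed; the ring stands before its mouth
- stop: Fixed yellow stop across the bed at a place that varies, axes as the dock's. Origin: underside centre, on the bed. Two posts at y = +-40 mm, 22 wide, 30 high (knobs to 36 mm), 16 thick in x, joined by a bar 8 mm high. A rigid black bumper rod through each post stands 2 to 26 mm (set by hand, both alike, not measured) proud of its rear face at x = +8 mm and meets the tray's front wall; ring and hook pass between
- vial_a: Bystander: amber vial 24 mm wide, 48 mm high, on the bench beside the dock; origin at underside
- vial_b: Bystander: amber vial 24 mm wide, 48 mm high, on the bench beside the stand; origin at underside
- cap_box: Bystander: cardboard box 50 x 80 x 30 mm lying on the dock's roof; origin at underside
- beaker: Bystander: glass beaker 70 mm wide, 90 mm high; origin at underside
- reagent: Bystander: amber bottle 72 mm wide, 150 mm high; origin at underside
- solvent: Bystander: white bottle 60 mm wide, 120 mm high; origin at underside
- tip_box: Bystander: blue box 85 x 120 x 50 mm; origin at underside
- dish: Bystander: flat round glass dish 90 mm wide, 14 mm high; origin at underside
Mind the look-alikes: they are no part of the job. What is shaped like the hook but turquoise is not meant. What is shaped like the stand but green is not meant.

How it is judged (in metres and radians):
On the way, in this order (a step that is already met when the one before it is completed fails the run):
1. the hook's beak is through the pull ring, its tip at least 5 mm below the ring's centre, with the tray still in the dock (horizontal distance between beak_tip and eye below 0.009 m and z of beak_tip in the frame of tray below 0.028 m and x of tray in the frame of stop above 0.12 m), for 0.1 s.
2. the tray is drawn out and the hook in its ring pulls it against the stop with more than 5 N on the stop for 0.3 s (contact force between tray and stop above 5 N and contact force between hook and tray above 4 N and horizontal distance between beak_tip and eye below 0.012 m and z of beak_tip in the frame of tray below 0.03 m), for 0.3 s.
At the end, for the whole second after the job is handed in: The tray lies flat on its bed, at rest, drawn out to the stop (its origin 72 to 102.5 mm along x from the stop's: at most 3.5 mm beyond the longest bumper); the hook stands upright (within 0.1 rad), at rest in its stand, its origin within 8 mm of the seat (x of tray in the frame of stop between 0.072 and 0.1025 m and z of tray in the frame of dock below 0.016 m and angle between tray's own z axis and vertical below 0.06 rad and distance between hook and seat below 0.008 m and angle between hook's own z axis and vertical below 0.1 rad and linear speed of each of hook, tray below 0.02 m/s); the robot touches nothing.
It fails at once if more than 18 N between hook and tray (contact force between hook and tray above 18 N).
It fails at once if the gripper touches the tray (contact force between any of the fingers, the arm and tray above 0.5 N).
It fails at once if the tray is lifted or tipped (angle between tray's own z axis and vertical above 0.15 rad or z of tray in the frame of dock above 0.025 m).
It fails at once if a bystander is moved more than 15 mm (distance of any of vial_a, vial_b, cap_box, beaker, reagent, solvent, tip_box, dish from where it was at the start of the episode above 0.015 m).
It also fails if it takes over 72 s, if anything falls off the work surface, if the arm or the gripper's body presses on something with over 40 N, if the wrist force passes 120 N, or if a joint passes its speed limit or range.

## Working session

There is one attempt and no reset: what is moved stays moved. The work goes in short steps, Python scripts to look and compute and a tool call to move; the robot and the scene stay as the last step left them, time stands still between calls to the robot, and variables do not carry over. Pictures are saved under pics/ and viewed, at most 14 in all, crops included, and the job is handed in when it is done.

Besides the shell and the picture viewer there is one more tool, called after ">>>" as a command line: name --pt "numbers of a row" for each row, then --argument value for the rest. drive_tool: Moves the arm, as the interface text tells. Its arguments: {"type":"object","properties":{"motion":{"type":"array","items":{"type":"array","items":{"type":"number"}}},"gripper":{"type":"number"},"newtons":{"type":"number"}},"required":["motion"]}

```bash
mkdir -p pics; python3 - <<'E'
from rig import bot
import cv2,numpy as np
s=bot.observe();print(s['time'],s['eef_pos'],s['orientation'],s['force'],s['finger_gap'])
for c in ['scene','top']:
    cv2.imwrite(f'pics/{c}0.png',bot.read_camera(c))
    print(c,bot.calibration(c))
print(bot.calibration('wrist'))
for c in ['scene','top']:
  for t in ['handle','seat','eye','stop','dock','tray','stand','hook','beak_tip']:
    print(c,t,[(round(d['p'],2),round(d['at'][0]*560),round(d['at'][1]*420)) for d in bot.mark_of(t,c)])
E
```

```text
0.0 [ 222.26681793 -636.96032744  255.60341532] [-6.21673645e-04  9.85939767e-01  1.67099842e-01 -1.79441613e-04] [-0.91136301  0.40000791 -0.48625881] 85.24448603455082
scene {'vertical_fov': 50.72063682499813, 'cx': 280.60574946554476, 'cy': 210.66030940423497, 'distortion': array([-0.07543835,  0.        ,  0.        ,  0.        ,  0.        ]), 'camera_from_world': array([[-8.19564409e-01,  5.72880611e-01,  1.10446824e-02,
         5.23567235e+02],
       [ 4.52713757e-01,  6.59228452e-01, -6.00389959e-01,
        -1.59456185e+02],
       [-3.51232735e-01, -4.87058162e-01, -7.99631110e-01,
         1.55899010e+03],
       [ 0.00000000e+00,  0.00000000e+00,  0.00000000e+00,
         1.00000000e+00]])}
top {'vertical_fov': 56.74911063094228, 'cx': 284.4529732890803, 'cy': 204.57162338081332, 'distortion': array([-0.08246371,  0.        ,  0.        ,  0.        ,  0.        ]), 'camera_from_world': array([[-1.37470121e-02, -9.99877538e-01, -7.47860564e-03,
        -6.55464038e+01],
       [-9.95001258e-01,  1.44190655e-02, -9.88159271e-02,
         6.06584797e+02],
       [ 9.8911
[... 868 characters left out ...]
scene dock [(0.89, 339, 280), (0.32, 326, 275)]
scene tray []
scene stand [(0.76, 234, 117), (0.74, 268, 200)]
scene hook [(0.74, 213, 237), (0.61, 268, 194), (0.47, 307, 175)]
scene beak_tip [(0.77, 310, 185), (0.65, 256, 203), (0.59, 198, 228)]
top handle [(0.75, 309, 164), (0.7, 340, 267), (0.56, 323, 213)]
top seat [(0.89, 444, 257), (0.6, 316, 211)]
top eye [(0.6, 214, 210)]
top stop [(0.77, 211, 231)]
top dock [(0.83, 217, 220), (0.51, 222, 164)]
top tray []
top stand [(0.71, 438, 256), (0.62, 322, 215), (0.54, 321, 212)]
top hook [(0.65, 325, 270), (0.57, 305, 156), (0.44, 320, 218)]
top beak_tip [(0.67, 214, 212), (0.64, 182, 216), (0.62, 312, 262), (0.6, 325, 147), (0.43, 324, 206)]
```

View pics/scene0.png

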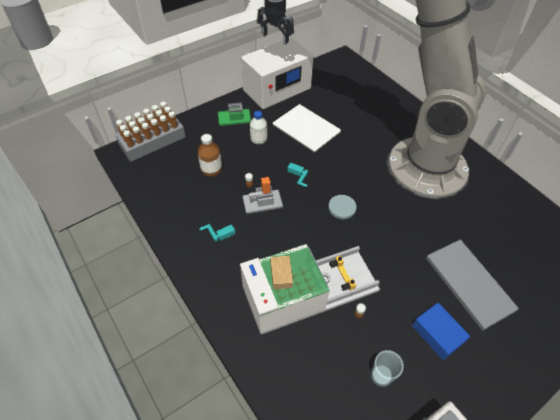

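View pics/top0.png

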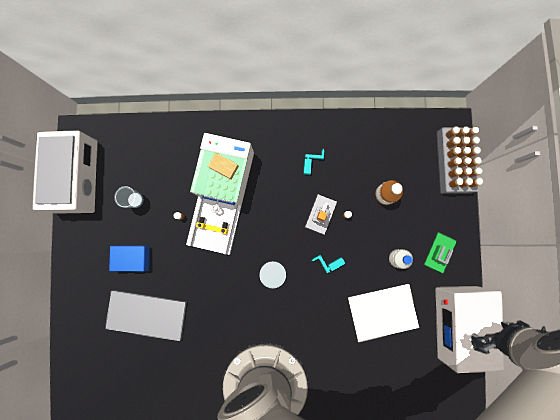

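The top picture shows the orange hook in the grey stand near (321,213), and the dock near (217,200) with its open end towards the robot. The ring is near (215,209), the yellow stop near (211,226), and vial_b near (348,214).

```bash
cat > h.py <<'E'
from rig import bot
import cv2,numpy as np
from scipy.spatial.transform import Rotation as R
def K(c):
    f=210/np.tan(np.radians(c['vertical_fov']/2));return np.array([[f,0,c['cx']],[0,f,c['cy']],[0,0,1.]])
def pose(cam,s=None):
    "world_from_camera"
    c=bot.calibration(cam)
    if cam!='wrist': return np.linalg.inv(c['camera_from_world'])
    s=s or bot.observe();T=np.eye(4);q=s['orientation'];T[:3,:3]=R.from_quat([q[1],q[2],q[3],q[0]]).as_matrix();T[:3,3]=s['eef_pos']
    return T@c['mount']
def onz(cam,uv,z,T=None):
    c=bot.calibration(cam);T=pose(cam) if T is None else T
    p=cv2.undistortPoints(np.array(uv,float).reshape(-1,1,2),K(c),c['distortion'])[:,0]
    d=np.c_[p,np.ones(len(p))]@T[:3,:3].T;o=T[:3,3]
    return o+d*((np.broadcast_to(z,len(p))-o[2])/d[:,2])[:,None]
def proj(cam,P,T=None):
    c=bot.calibration(cam);T=np.linalg.inv(pose(cam) if T is None else T)
    return cv2.projectPoints(np.array(P,float).reshape(-1,1,3),cv2.Rodrigues(T[:3,:3])[0],T[:3,3],K(c),c['distortion'])[0][:,0]
def tool(s,v):
    "world vector -> tool axes, in row units"
    q=s['orientation'];return R.from_quat([q[1],q[2],q[3],q[0]]).inv().apply(v)/40
E
python3 - <<'E'
from h import *
np.set_printoptions(precision=1,suppress=True)
print('top handle',onz('top',[[323,213],[321,214]],[82,40]))
print('scene handle',onz('scene',[[266,185],[264,193]],[82,40]))
print('eye',onz('top',[[214,210]],45),onz('scene',[[325,281]],45))
print('stop posts',onz('top',[[200,226],[227,227]],48),onz('scene',[[338,260],[352,289]],48))
print('rails end',onz('top',[[187,247],[230,254]],34),'roof',onz('top',[[192,192],[240,201]],125))
s=bot.observe();print(R.from_quat(np.roll(s['orientation'],-1)).as_matrix())
im=cv2.imread('pics/top0.png')
cv2.imwrite('pics/topc.png',np.hstack([cv2.resize(im[120:270,165:265],None,fx=4,fy=4,interpolation=3),cv2.resize(im[170:270,285:365],(400,500),interpolation=3)[:600].copy() if 0 else cv2.copyMakeBorder(cv2.resize(im[180:250,290:360],(400,400),interpolation=3),0,200,0,0,0)]))
E
```

```text
top handle [[ 571.5 -197.6   82. ]
 [ 571.4 -194.8   40. ]]
scene handle [[ 562.  -191.5   82. ]
 [ 566.8 -197.    40. ]]
eye [[589.4 159.7  45. ]] [[604.1 165.2  45. ]]
stop posts [[536.7 205.6  48. ]
 [532.3 115.9  48. ]] [[532.6 134.5  48. ]
 [559.4 228.2  48. ]]
rails end [[468.  252.1  34. ]
 [443.5 108.3  34. ]] roof [[639.9 214.3 125. ]
 [609.3  63.4 125. ]]
[[ 0.9  0.3  0. ]
 [ 0.3 -0.9  0. ]
 [ 0.  -0.  -1. ]]
```

View pics/topc.png

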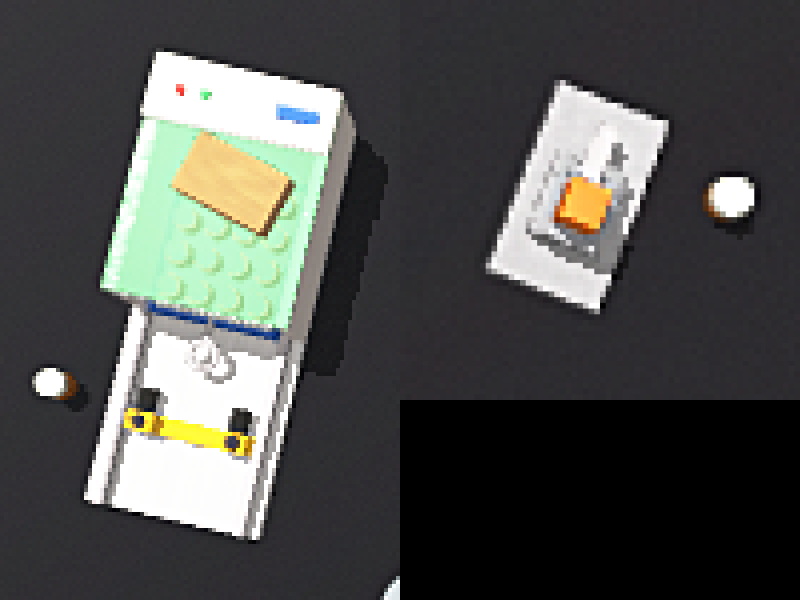

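The stand axis has a yaw of about -22° and the dock about -12°. I'll move the wrist camera over the hook.

>>> drive_tool --pt "0.5 -0.3 0 0" --pt "0.9 -0.6 0 0" --pt "0.95 -0.65 0 0" --pt "0.95 -0.65 0 0" --pt "0.95 -0.65 0 0" --pt "0.95 -0.65 0 0" --pt "0.95 -0.65 0 0" --pt "0.95 -0.65 0 0" --pt "0.95 -0.65 0 0" --pt "0.95 -0.65 0 0" --pt "0.95 -0.65 0 0" --pt "0.9 -0.6 0 0" --gripper 85

```text
time: 2.5
eef_pos: [536.1, -214.2, 256.6]
orientation: [0.0, 0.986, 0.168, 0.0]
force: [0.5, -0.4, 0.6]
finger_gap: 85.3
grasp_force: 0.0
```

>>> drive_tool --pt "0.5 -0.3 0 -0.9" --pt "0.3 0 0 -0.9" --pt "0 0 0 -0.9" --pt "0 0 0 -0.9" --pt "0 0 0 -0.9" --pt "0 0 0 -0.9" --pt "0 0 0 -0.6" --pt "0 0 0 0" --pt "0 0 0 0"

```text
time: 3.62
eef_pos: [560.9, -193.0, 256.4]
orientation: [0.0, 0.833, 0.553, 0.0]
force: [0.4, 0.7, -0.5]
finger_gap: 85.0
grasp_force: 0.0
```

```bash
python3 - <<'E'
from h import *
np.set_printoptions(precision=1,suppress=True)
s=bot.observe();T=pose('wrist',s);cv2.imwrite('pics/w1.png',bot.read_camera('wrist'));print(s['time'],s['eef_pos'],tool(s,[40,0,0]),s['joint_vel'].max() if hasattr(s['joint_vel'],'max') else 0, s['q'])
np.save('Tw1.npy',T)
for t,z in [('handle',82),('seat',40),('hook',40),('stand',0),('beak_tip',16)]:
  for d in bot.mark_of(t,'wrist'):
    uv=np.array(d['at'])*[560,420];print(t,round(d['p'],2),uv,onz('wrist',[uv],z,T))
E
```

```text
3.625 [ 560.9 -193.   256.4] [0.4 0.9 0. ] 0.006037550620689446 [ 0.5  0.3 -0.3  1.8  0.1  1.1 -0.3]
handle 0.91 [282.3 199.4] [[ 564.6 -193.3   82. ]]
handle 0.6 [186.  267.3] [[ 439.1 -222.7   82. ]]
handle 0.56 [405.3  96.8] [[ 705.5 -147.9   82. ]]
seat 0.76 [272.1 190.9] [[ 554.1 -189.2   40. ]]
hook 0.77 [277.3 191.1] [[ 559.5 -191.8   40. ]]
hook 0.7 [159.8 248.3] [[ 400.3 -201.7   40. ]]
hook 0.56 [448.5  84.1] [[ 766.3 -156.7   40. ]]
stand 0.56 [280.1 186.3] [[ 561.6 -195.4    0. ]]
beak_tip 0.79 [164.9 206.5] [[ 420.4 -160.2   16. ]]
beak_tip 0.75 [473.  119.8] [[ 795.8 -206.9   16. ]]
beak_tip 0.74 [320.  183.9] [[ 608.8 -208.6   16. ]]
```

View pics/w1.png

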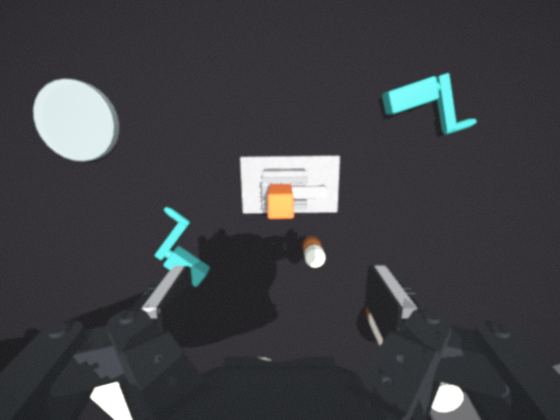

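The wrist picture shows the hook aligned with the image horizontal to within about 1° (plate edge 241..340 at row 156). The orange handle is at (281,201) and vial_b at (314,252), well clear of both finger tracks. I'll fit the handle silhouette and plate edges.

```bash
cat >> h.py <<'E'
from scipy.optimize import minimize
def fitbox(mask,cam,T,size,z0,z1,x0):
    "x,y,yaw of a box whose silhouette matches mask"
    def sil(v):
        c,s=np.cos(v[2]),np.sin(v[2]);P=[[v[0]+c*a-s*b,v[1]+s*a+c*b,z] for a in(-size[0]/2,size[0]/2) for b in(-size[1]/2,size[1]/2) for z in(z0,z1)]
        h=cv2.convexHull(proj(cam,P,T).astype(np.float32));m=np.zeros(mask.shape,np.uint8)
        return cv2.fillConvexPoly(m,np.round(h*16).astype(int),255,cv2.LINE_AA,4)/255.
    f=lambda v:np.abs(sil(v)-mask).sum()
    r=minimize(f,x0,method='Nelder-Mead',options=dict(initial_simplex=np.array(x0)+np.array([[0,0,0],[8,0,0],[0,8,0],[0,0,.15]])))
    return r.x,r.fun,mask.sum()
def orange(im):
    h=cv2.cvtColor(im,cv2.COLOR_BGR2HSV);m=cv2.inRange(h,(5,170,110),(17,255,255))
    n,l,st,_=cv2.connectedComponentsWithStats(m);return l,st
E
python3 - <<'E'
from h import *
np.set_printoptions(precision=2,suppress=True)
T=np.load('Tw1.npy');im=cv2.imread('pics/w1.png')
l,st=orange(im);k=l[201,281];print(st[k])
m=(l==k).astype(float)
print(fitbox(m,'wrist',T,(24,24),56,108,[565,-193,-.38]))
g=cv2.cvtColor(im,cv2.COLOR_BGR2GRAY);pm=(g>90).astype(np.uint8);pm[:140]=0;pm[225:]=0;pm[:,:220]=0;pm[:,360:]=0
pm[(l==k)]=1
c=max(cv2.findContours(pm,0,2)[0],key=cv2.contourArea);r=cv2.minAreaRect(c);b=cv2.boxPoints(r);print(r);W=onz('wrist',b,8,T);print(W,W.mean(0))
for i in range(4):
  d=W[(i+1)%4]-W[i];print(np.hypot(*d[:2]),np.degrees(np.arctan2(d[1],d[0])))
q=bot.observe()['orientation'];M=R.from_quat(np.roll(q,-1)).as_matrix();print('tooly yaw',np.degrees(np.arctan2(M[1,1],M[0,1])))
E
```

```text
[     0      0    560    420 235028]
(array([ 773.23, -373.35,   -0.18]), np.float64(232988.98039215687), np.float64(235028.0))
((279.5, 209.5), (419.0, 559.0), 90.0)
[[ 368.91  101.54    8.  ]
 [ 906.8  -125.19    8.  ]
 [ 825.64 -714.26    8.  ]
 [   4.14 -368.65    8.  ]] [ 526.37 -276.64    8.  ]
583.7215883667903 -22.856448654404915
594.6281540452048 -97.84477475387719
891.2396821042428 157.1831626100413
595.0893885384405 52.19544711437577
tooly yaw -22.78629539661243
```

```bash
sed -i 's/(5,170,110),(17,255,255)/(4,150,90),(20,255,255)/' h.py; python3 - <<'E'
from h import *
np.set_printoptions(precision=2,suppress=True)
T=np.load('Tw1.npy');im=cv2.imread('pics/w1.png')
h=cv2.cvtColor(im,cv2.COLOR_BGR2HSV);print(h[195,281],h[203,281],h[214,281])
l,st=orange(im)
i=np.argsort(-st[:,4])[:4];print(st[i])
k=l[203,281]
if k:
  m=(l==k).astype(float);print(fitbox(m,'wrist',T,(24,24),56,108,[565,-193,-.38]))
g=cv2.cvtColor(im,cv2.COLOR_BGR2GRAY);pm=(g>90).astype(np.uint8);pm[:140]=0;pm[222:]=0;pm[:,:220]=0;pm[:,360:]=0
c=max(cv2.findContours(pm,0,2)[0],key=cv2.contourArea);b=cv2.boxPoints(cv2.minAreaRect(c));W=onz('wrist',b,8,T);print(b,W,W.mean(0))
for i in range(4):
  d=W[(i+1)%4]-W[i];print(np.hypot(*d[:2]),np.degrees(np.arctan2(d[1],d[0])))
E
```

```text
[ 19 143 255] [ 21 137 255] [ 20 142 255]
[[     0      0    560    420 234809]
 [   268    185     24     13    218]
 [   303    237     17     11     91]
 [   267    212     28      7     77]]
[[239. 155.]
 [340. 155.]
 [340. 219.]
 [239. 219.]] [[ 531.16 -138.93    8.  ]
 [ 644.13 -186.54    8.  ]
 [ 616.96 -263.55    8.  ]
 [ 496.56 -212.84    8.  ]] [ 572.2  -200.46    8.  ]
122.58678023050601 -22.854345240650083
81.66139715011604 -109.43226753338196
130.63674160029817 157.16085722036993
81.61225136285073 64.91573271604888
```

```bash
sed -i 's/(4,150,90),(20,255,255)/(3,100,90),(25,255,255)/' h.py; python3 - <<'E'
from h import *
np.set_printoptions(precision=2,suppress=True)
T=np.load('Tw1.npy');im=cv2.imread('pics/w1.png')
l,st=orange(im);k=l[203,281];print(st[k])
m=(l==k).astype(float);v=fitbox(m,'wrist',T,(24,24),56,108,[565,-193,-.38]);print(v)
s=bot.observe();print(tool(s,[*v[0][:2],0]-np.array([*s['eef_pos'][:2],0]))*40)
E
```

```text
[267 184  28  36 911]
(array([ 562.08, -193.18,   -0.38]), np.float64(88.14117647058825), np.float64(911.0))
[0.59 0.94 0.  ]
```

>>> drive_tool --pt "0 0.02 0.5 0" --pt "0 0 0.8 0" --pt "0 0 0.9 0" --pt "0 0 0.9 0" --pt "0 0 0.7 0" --pt "0 0 0.4 0" --pt "0 0 0 0"

```text
time: 4.8
eef_pos: [561.4, -193.6, 87.7]
orientation: [-0.001, 0.833, 0.554, -0.0]
force: [0.6, 0.2, 1.0]
finger_gap: 84.9
grasp_force: 0.0
```

>>> drive_tool --pt "0 0 0 0" --pt "0 0 0 0" --pt "0 0 0 0" --pt "0 0 0 0" --pt "0 0 0 0" --pt "0 0 0 0" --pt "0 0 0 0" --pt "0 0 0 0" --gripper 0 --newtons 100

```text
time: 5.8
eef_pos: [562.0, -193.8, 89.1]
orientation: [0.0, 0.833, 0.554, 0.0]
force: [-1.2, -0.3, 8.5]
finger_gap: 22.9
grasp_force: 97.9
```

>>> drive_tool --pt "0 0 -0.1 0" --pt "0 0 -0.4 0" --pt "0 0 -0.7 0" --pt "0 0 -0.8 0" --pt "0 0 -0.6 0"

```text
time: 6.42
eef_pos: [562.0, -193.8, 194.8]
orientation: [0.001, 0.833, 0.554, 0.001]
force: [0.7, 0.3, -1.7]
finger_gap: 22.7
grasp_force: 97.9
```

>>> drive_tool --pt "0.3 -0.15 0 0" --pt "0.7 -0.4 0 0" --pt "0.8 -0.45 0 0" --pt "0.8 -0.45 0 0" --pt "0.8 -0.45 0 0" --pt "0.8 -0.45 0 0" --pt "0.8 -0.45 0 0" --pt "0.8 -0.45 0 0" --pt "0.5 -0.25 0 -0.5" --pt "0.3 -0.1 0 -0.9" --pt "0 0 0 0" --pt "0 0 0 0"

```text
time: 7.92
eef_pos: [530.2, 104.5, 192.1]
orientation: [-0.0, 0.776, 0.631, -0.0]
force: [0.1, 0.5, -1.2]
finger_gap: 22.7
grasp_force: 97.8
```

```bash
python3 - <<'E'
from h import *
np.set_printoptions(precision=2,suppress=True)
s=bot.observe();T=pose('wrist',s);cv2.imwrite('pics/w2.png',bot.read_camera('wrist'));np.save('Tw2.npy',T)
print(s['time'],s['eef_pos'],s['force'],s['grasp_force'])
M=R.from_quat(np.roll(s['orientation'],-1)).as_matrix();print('tooly yaw',np.degrees(np.arctan2(M[1,1],M[0,1])))
for t,z in [('eye',45),('stop',12),('beak_tip',s['eef_pos'][2]-72)]:
  for d in bot.mark_of(t,'wrist'):
    uv=np.array(d['at'])*[560,420];print(t,round(d['p'],2),uv,onz('wrist',[uv],z,T))
E
```

```text
7.925 [530.17 104.51 192.1 ] [ 0.12  0.52 -1.17] 97.79816508293152
tooly yaw -11.71096003860029
eye 0.66 [343.39 139.9 ] [[597.16 152.74  45.  ]]
stop 0.61 [269.08 134.4 ] [[533.91 169.51  12.  ]]
beak_tip 0.61 [351.18 234.11] [[578.9   96.64 120.1 ]]
```

View pics/w2.png

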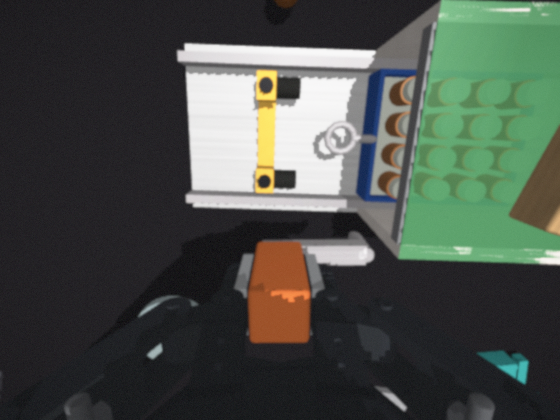

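The picture shows the ring at about (341,137) and the posts' knobs at (266,87) and (264,180). The bumpers stand some 20 px proud, and the beak is near (365,245). I'll check with a model overlay.

```bash
python3 - <<'E'
from h import *
np.set_printoptions(precision=1,suppress=True)
T=np.load('Tw2.npy');im=cv2.imread('pics/w2.png')
g=cv2.cvtColor(im,cv2.COLOR_BGR2GRAY)
P=onz('wrist',[[266,87],[264,180]],48,T);print('knobs',P);d=P[0]-P[1];print(np.hypot(*d[:2]),'dock yaw',np.degrees(np.arctan2(-d[0],d[1])))
P=onz('wrist',[[183,57],[370,63],[190,200],[358,203]],34,T);print('rails',P)
for a,b in((0,1),(2,3)): d=P[b]-P[a];print('rail yaw',np.degrees(np.arctan2(d[1],d[0])))
P=onz('wrist',[[380,70],[362,198]],47,T);d=P[0]-P[1];print('tray front',P,np.hypot(*d[:2]),np.degrees(np.arctan2(-d[0],d[1])))
print('eye',onz('wrist',[[341,137.5]],45,T))
print('bumper ends',onz('wrist',[[299,88],[296,180]],28,T))
s=bot.observe();e=s['eef_pos'];M=R.from_quat(np.roll(s['orientation'],-1)).as_matrix();y=M[:,1];x=M[:,0]
o=e-[0,0,49.1]
pts=[o+y*a+x*b+[0,0,c] for a,b,c in[(50,0,-24),(50,0,10),(55,6,10),(55,-6,10),(12,6,10),(12,-6,10)]]
uv=proj('wrist',pts,T);print(uv)
c=im.copy()[90:290,200:420];c=cv2.resize(c,None,fx=3,fy=3,interpolation=3)
for p in uv: cv2.circle(c,tuple(int(v) for v in (p-[200,90])*3),3,(0,0,255),1)
# ring at eye est
E=onz('wrist',[[341,137.5]],45,T)[0];a=np.linspace(0,6.28,40)
for r in(8.5,14.5):
  for p in proj('wrist',[E+[r*np.cos(t),r*np.sin(t),3] for t in a],T): cv2.circle(c,tuple(int(v) for v in (p-[200,90])*3),1,(0,255,0),-1)
cv2.imwrite('pics/o2.png',c)
E
```

```text
knobs [[540.7 207.2  48. ]
 [522.5 133.   48. ]]
76.44153807080177 dock yaw -13.77002023134628
rails [[477.7 245.3  34. ]
 [629.8 209.2  34. ]
 [447.9 126.1  34. ]
 [604.7  90.7  34. ]]
rail yaw -13.35275157029697
rail yaw -12.741030970102626
tray front [[633.1 200.9  47. ]
 [606.1  98.6  47. ]] 105.81152735607716 -14.802042251253509
eye [[595.4 155.2  45. ]]
bumper ends [[568.6 202.9  28. ]
 [550.8 123.5  28. ]]
[[351.7 236.2]
 [365.6 257.4]
 [375.2 247.8]
 [373.3 266.9]
 [299.8 247.8]
 [299.4 266.8]]
```

View pics/o2.png

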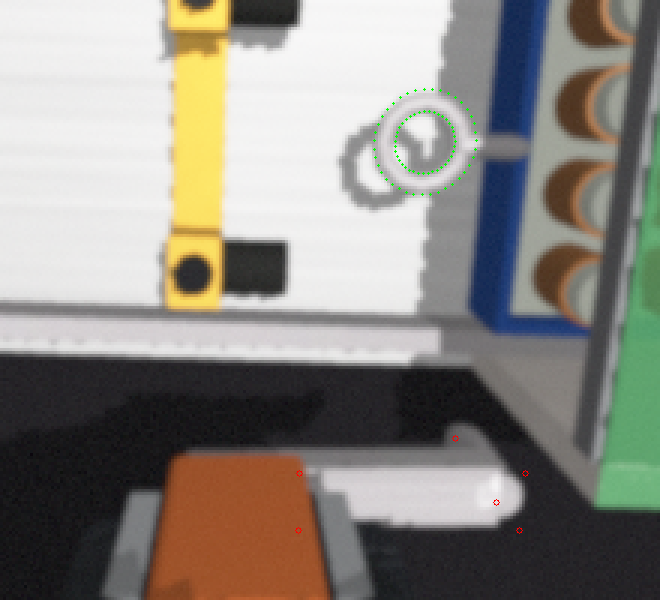

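The overlay matches: the ring fits and the beak is within about 1 mm. I'll go above the ring with the tip about 8 mm over it and check from near.

>>> drive_tool --pt "0 0 0 0.19" --pt "0.3 0.01 0 0" --pt "0.5 0.02 0 0" --pt "0.5 0.02 0 0" --pt "0.28 0 0.2 0" --pt "0 0 0.5 0" --pt "0 0 0.5 0" --pt "0 0 0.35 0" --pt "0 0 0 0" --pt "0 0 0 0"

```text
time: 9.38
eef_pos: [546.8, 166.7, 130.8]
orientation: [0.0, 0.783, 0.622, 0.0]
force: [0.3, -0.4, 0.4]
finger_gap: 22.7
grasp_force: 97.9
```

```bash
python3 - <<'E'
from h import *
np.set_printoptions(precision=2,suppress=True)
s=bot.observe();T=pose('wrist',s);im=bot.read_camera('wrist');np.save('Tw3.npy',T);cv2.imwrite('pics/w3.png',im)
e=s['eef_pos'];M=R.from_quat(np.roll(s['orientation'],-1)).as_matrix();y=M[:,1];x=M[:,0]
print(s['time'],e,s['force'],'yaw',np.degrees(np.arctan2(y[1],y[0])))
o=e-[0,0,49.1];tip=o+50*y+.8*x-[0,0,24];print('tip',tip)
uv=proj('wrist',[tip],T);E=np.array([595.4,155.2,45]);a=np.linspace(0,6.28,40)
u0,v0=(uv[0]-[70,60]).astype(int);c=cv2.resize(im[v0:v0+120,u0:u0+140],None,fx=5,fy=5,interpolation=3)
f=lambda p:tuple(int(v) for v in (p-[u0,v0])*5)
cv2.circle(c,f(uv[0]),4,(0,0,255),1)
for r in(8.5,14.5):
  for p in proj('wrist',[E+[r*np.cos(t),r*np.sin(t),3] for t in a],T): cv2.circle(c,f(p),1,(0,255,0),-1)
cv2.imwrite('pics/o3.png',c);print(u0,v0)
E
```

```text
9.375 [546.77 166.67 130.79] [ 0.3  -0.39  0.36] yaw -13.092142762447155
tip [595.65 156.12  57.72]
281 175
```

View pics/o3.png

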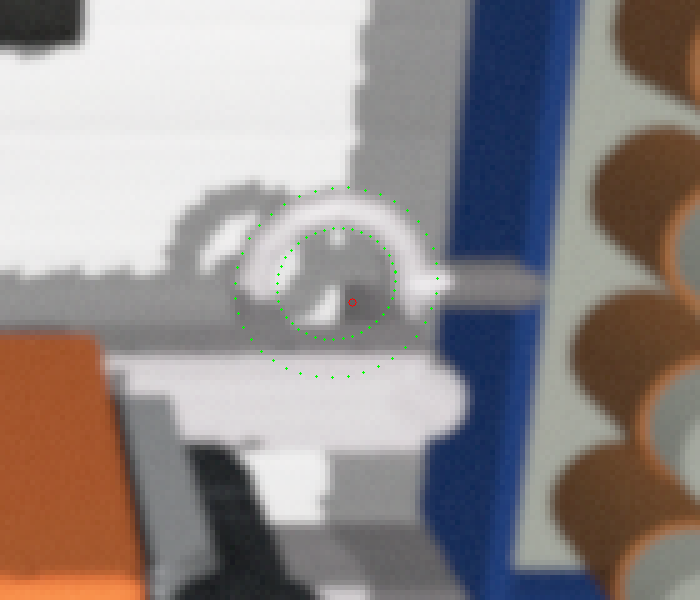

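The overlay shows the ring where expected. The tip, at about (350,300) in the crop, sits about 1 mm forward of and to the left of the ring centre, inside the hole. I'll nudge it and lower in steps.

>>> drive_tool --pt "-0.02 -0.03 0 0" --pt "0 0 0.1 0" --pt "0 0 0.1 0" --pt "0 0 0.1 0" --pt "0 0 0 0"

```text
time: 10.05
eef_pos: [544.9, 166.0, 117.9]
orientation: [-0.0, 0.783, 0.622, -0.0]
force: [0.5, -0.8, -1.2]
finger_gap: 22.9
grasp_force: 97.9
```

>>> drive_tool --pt "0 0 0.08 0" --pt "0 0 0.08 0" --pt "0 0 0.08 0" --pt "0 0 0 0" --pt "0 0 0 0"

```text
time: 10.68
eef_pos: [545.1, 166.1, 108.8]
orientation: [-0.0, 0.783, 0.622, 0.0]
force: [-0.6, -0.6, -1.7]
finger_gap: 23.0
grasp_force: 97.9
```

>>> drive_tool --pt "0 0 0.1 0" --pt "0 0 0 0" --pt "0 -0.025 0 0" --pt "0 -0.025 0 0" --pt "0 -0.025 0 0" --pt "0 -0.025 0 0" --pt "0 -0.025 0 0" --pt "0 -0.025 0 0" --pt "0 -0.025 0 0"

```text
time: 11.8
eef_pos: [538.4, 167.6, 104.8]
orientation: [0.0, 0.783, 0.622, 0.0]
force: [3.7, -0.6, -2.0]
finger_gap: 22.8
grasp_force: 97.9
```

>>> drive_tool --pt "0 -0.03 0 0" --pt "0 -0.04 0 0" --pt "0 -0.05 0 0" --pt "0 -0.06 0 0" --pt "0 -0.06 0 0" --pt "0 -0.06 0 0" --pt "0 -0.06 0 0" --pt "0 -0.06 0 0" --pt "0 -0.06 0 0" --pt "0 -0.06 0 0" --pt "0 -0.05 0 0" --pt "0 -0.04 0 0"

```text
time: 13.3
eef_pos: [513.6, 173.4, 104.7]
orientation: [-0.0, 0.783, 0.622, -0.0]
force: [3.5, -1.3, -1.1]
finger_gap: 22.8
grasp_force: 98.0
```

```bash
python3 - <<'E'
from h import *
np.set_printoptions(precision=2,suppress=True)
s=bot.observe();im=bot.read_camera('wrist');cv2.imwrite('pics/w4.png',im)
print(s['time'],s['eef_pos'],s['force'],s['torque'])
E
```

```text
13.3 [513.57 173.36 104.74] [ 3.53 -1.27 -1.07] [-0.23 -1.04  0.06]
```

View pics/w4.png

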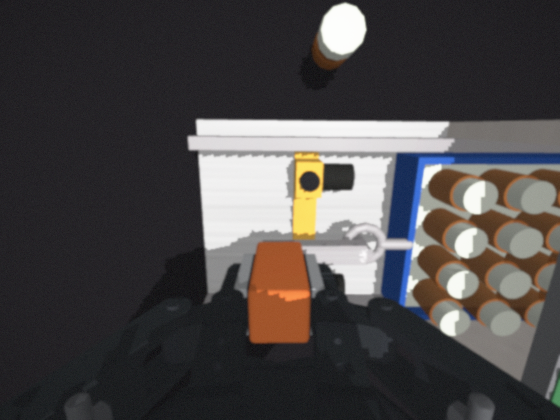

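The tray is following, and the bumper at (353,177) is still about 30 mm from the blue wall. I'll continue, then creep.

>>> drive_tool --pt "0 -0.04 0 0" --pt "0 -0.05 0 0" --pt "0 -0.06 0 0" --pt "0 -0.06 0 0" --pt "0 -0.06 0 0" --pt "0 -0.06 0 0" --pt "0 -0.06 0 0" --pt "0 -0.05 0 0" --pt "0 -0.04 0 0" --pt "0 -0.03 0 0" --pt "0 -0.02 0 0" --pt "0 -0.02 0 0"

```text
time: 14.85
eef_pos: [492.3, 178.3, 104.7]
orientation: [0.0, 0.783, 0.622, 0.0]
force: [3.5, -0.6, -2.4]
finger_gap: 23.4
grasp_force: 98.0
```

```bash
python3 - <<'E'
from h import *
s=bot.observe();im=bot.read_camera('wrist')
print(s['time'],s['eef_pos'],s['force'],s['torque'])
cv2.imwrite('pics/o5.png',cv2.resize(im[130:330,250:470],None,fx=3,fy=3,interpolation=3))
E
```

```text
14.85 [492.294039   178.28409283 104.74418857] [ 3.46167322 -0.56393219 -2.36610717] [-0.25177873 -0.989689   -0.04238672]
```

View pics/o5.png

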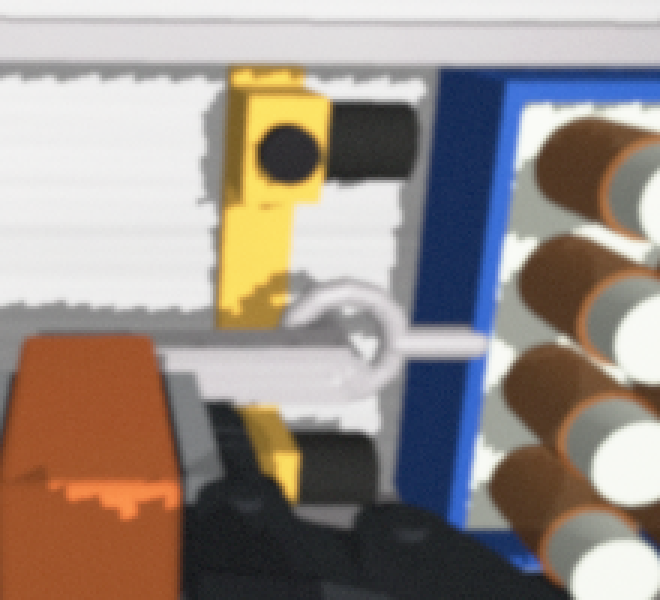

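The gap between bumper end (418) and wall is about 10 mm. I'll creep.

>>> drive_tool --pt "0 -0.025 0 0" --pt "0 -0.025 0 0" --pt "0 -0.025 0 0" --pt "0 -0.025 0 0" --pt "0 -0.025 0 0" --pt "0 -0.015 0 0" --pt "0 -0.015 0 0" --pt "0 -0.01 0 0"

```text
time: 15.9
eef_pos: [485.8, 179.8, 104.7]
orientation: [-0.0, 0.783, 0.622, -0.0]
force: [3.7, -0.7, -1.0]
finger_gap: 22.7
grasp_force: 98.0
```

>>> drive_tool --pt "0 -0.01 0 0" --pt "0 -0.01 0 0" --pt "0 -0.01 0 0" --pt "0 -0.01 0 0"

```text
time: 16.4
eef_pos: [484.3, 180.2, 104.8]
orientation: [-0.0, 0.783, 0.622, 0.0]
force: [3.2, -0.6, -1.1]
finger_gap: 22.9
grasp_force: 98.0
```

>>> drive_tool --pt "0 -0.01 0 0" --pt "0 -0.01 0 0" --pt "0 -0.01 0 0"

```text
time: 16.77
eef_pos: [483.1, 180.5, 104.7]
orientation: [-0.0, 0.783, 0.622, 0.0]
force: [4.1, -1.2, -1.3]
finger_gap: 23.0
grasp_force: 98.0
```

>>> drive_tool --pt "0 -0.01 0 0" --pt "0 -0.01 0 0" --pt "0 -0.01 0 0"

```text
time: 17.15
eef_pos: [482.0, 180.7, 104.8]
orientation: [-0.0, 0.783, 0.622, 0.0]
force: [4.6, 0.1, -1.3]
finger_gap: 22.7
grasp_force: 98.0
```

>>> drive_tool --pt "0 -0.01 0 0" --pt "0 -0.01 0 0"

```text
time: 17.4
eef_pos: [481.2, 180.9, 104.8]
orientation: [-0.0, 0.783, 0.622, 0.0]
force: [3.7, -0.9, -1.8]
finger_gap: 22.9
grasp_force: 98.0
```

>>> drive_tool --pt "0 -0.01 0 0" --pt "0 -0.01 0 0"

```text
time: 17.65
eef_pos: [480.7, 181.1, 104.8]
orientation: [0.0, 0.783, 0.622, 0.0]
force: [6.6, -1.5, -2.5]
finger_gap: 23.1
grasp_force: 97.9
```

>>> drive_tool --pt "0 -0.005 0 0" --pt "0 0 0 0"

```text
time: 17.9
eef_pos: [480.6, 181.1, 104.8]
orientation: [0.0, 0.783, 0.622, 0.0]
force: [6.2, -1.6, -3.3]
finger_gap: 23.1
grasp_force: 97.9
```

>>> drive_tool --pt "0 -0.005 0 0" --pt "0 0 0 0"

```text
time: 18.15
eef_pos: [480.5, 181.1, 104.8]
orientation: [0.0, 0.783, 0.622, 0.0]
force: [6.8, -1.0, -4.1]
finger_gap: 23.0
grasp_force: 97.9
```

>>> drive_tool --pt "0 -0.01 0 0" --pt "0 0 0 0"

```text
time: 18.4
eef_pos: [480.2, 181.4, 104.9]
orientation: [0.0, 0.783, 0.622, 0.001]
force: [7.7, -0.3, -4.5]
finger_gap: 22.8
grasp_force: 97.9
```

>>> drive_tool --pt "0 -0.01 0 0" --pt "0 0 0 0"

```text
time: 18.65
eef_pos: [480.0, 181.4, 104.9]
orientation: [0.0, 0.783, 0.622, 0.001]
force: [9.1, -0.3, -4.5]
finger_gap: 23.1
grasp_force: 98.0
```

>>> drive_tool --pt "0 -0.01 0 0" --pt "0 0 0 0"

```text
time: 18.9
eef_pos: [479.9, 181.4, 104.9]
orientation: [0.0, 0.783, 0.622, 0.001]
force: [11.1, -1.6, -6.5]
finger_gap: 22.8
grasp_force: 98.1
```

>>> drive_tool --pt "0 -0.01 0 0" --pt "0 0 0 0" --pt "0 0 0 0"

```text
time: 19.27
eef_pos: [479.8, 181.4, 105.0]
orientation: [0.0, 0.783, 0.622, 0.001]
force: [11.3, -2.3, -5.7]
finger_gap: 22.9
grasp_force: 98.3
```

>>> drive_tool --pt "0 0 0 0" --pt "0 0 0 0" --pt "0 0 0 0" --pt "0 0 0 0"

```text
time: 19.77
eef_pos: [479.8, 181.3, 105.0]
orientation: [0.0, 0.783, 0.622, 0.001]
force: [10.9, -2.5, -4.9]
finger_gap: 23.0
grasp_force: 98.3
```

```bash
python3 - <<'E'
from h import *
s=bot.observe();im=bot.read_camera('wrist')
print(s['time'],s['eef_pos'],s['force'],s['torque'],s['orientation'])
cv2.imwrite('pics/o6.png',cv2.resize(im[130:330,250:470],None,fx=3,fy=3,interpolation=3))
E
```

```text
19.775 [479.77174933 181.33939023 105.01708839] [10.92443731 -2.45192781 -4.85147225] [-0.55387091 -2.91611733  0.01743609] [4.60105501e-04 7.83260373e-01 6.21692814e-01 1.01014999e-03]
```

View pics/o6.png

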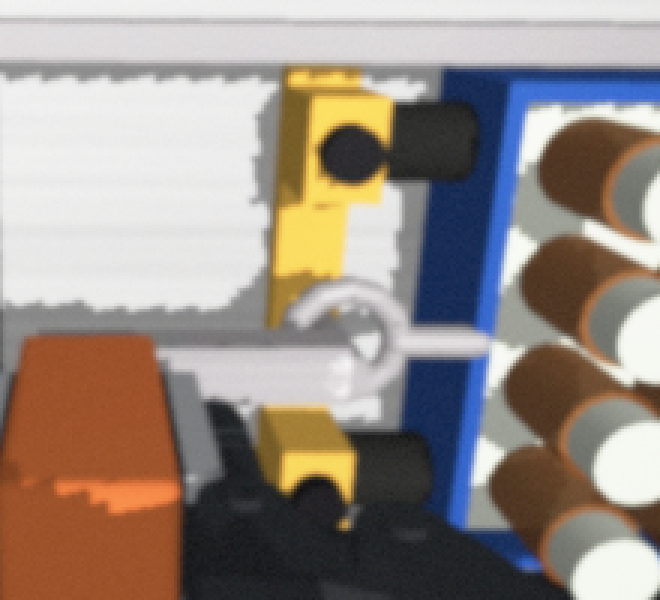

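The bumper ends meet the blue wall and the press was held for about 0.9 s. I'll unload, centre the beak, then lift.

>>> drive_tool --pt "0 0.02 0 0" --pt "0 0.02 0 0" --pt "0 0.02 0 0" --pt "0 0.02 0 0" --pt "0 0.02 0 0" --pt "0 0.02 0 0" --pt "0 0 0 0"

```text
time: 20.7
eef_pos: [483.1, 180.4, 104.7]
orientation: [-0.0, 0.783, 0.622, -0.0]
force: [0.2, 0.1, -1.1]
finger_gap: 22.7
grasp_force: 99.2
```

>>> drive_tool --pt "0 0 -0.05 0" --pt "0 0 -0.1 0" --pt "0 0 -0.1 0" --pt "0 0 0 0"

```text
time: 21.2
eef_pos: [483.4, 180.5, 115.2]
orientation: [0.0, 0.783, 0.622, 0.0]
force: [0.0, -0.3, -2.1]
finger_gap: 23.1
grasp_force: 99.2
```

>>> drive_tool --pt "0 0 -0.4 0" --pt "0 0 -0.8 0" --pt "0 0 -0.6 0" --pt "0 0 -0.2 0"

```text
time: 21.7
eef_pos: [483.8, 180.7, 196.8]
orientation: [0.0, 0.783, 0.622, 0.001]
force: [-0.5, -0.1, -1.2]
finger_gap: 23.1
grasp_force: 99.3
```

>>> drive_tool --pt "-0.5 0.23 0 0" --pt "-0.9 0.42 0 0" --pt "-0.9 0.42 0 0" --pt "-0.9 0.42 0 0" --pt "-0.9 0.42 0 0" --pt "-0.9 0.42 0 0" --pt "-0.9 0.42 0 0" --pt "-0.9 0.42 0 0" --pt "-0.9 0.42 0 0" --pt "-0.6 0.28 0 0" --pt "-0.37 0.16 0 0.41" --pt "0 0 0 0.8"

```text
time: 23.2
eef_pos: [561.4, -194.8, 194.3]
orientation: [-0.0, 0.835, 0.551, -0.0]
force: [-0.1, 0.6, -1.5]
finger_gap: 23.2
grasp_force: 99.3
```

```bash
cat > st.py <<'E'
from h import *
np.set_printoptions(precision=3,suppress=True)
s=bot.observe();M=R.from_quat(np.roll(s['orientation'],-1)).as_matrix();y=M[:,1]
print(s['time'],s['eef_pos'],'yaw',np.degrees(np.arctan2(y[1],y[0])),'units to seat',tool(s,np.array([562,-193.7,s['eef_pos'][2]])-s['eef_pos']),s['force'],'tilt',M[:,2])
E
python3 st.py
```

```text
23.2 [ 561.414 -194.813  194.294] yaw -23.145432994169273 units to seat [ 0.031  0.003 -0.   ] [-0.141  0.622 -1.516] tilt [-0.001  0.    -1.   ]
```

>>> drive_tool --pt "0.03 0 0.3 -0.03" --pt "0 0 0.7 0" --pt "0 0 0.7 0" --pt "0 0 0.4 0" --pt "0 0 0.1 0" --pt "0 0 0 0" --pt "0 0 0 0"

```text
time: 24.08
eef_pos: [562.7, -192.8, 107.6]
orientation: [0.001, 0.832, 0.555, 0.0]
force: [0.1, -0.5, -2.3]
finger_gap: 22.9
grasp_force: 99.3
```

```bash
python3 st.py; python3 - <<'E'
from h import *
im=bot.read_camera('wrist')
cv2.imwrite('pics/o7.png',cv2.resize(im[140:350,190:430],None,fx=2.8,fy=2.8,interpolation=3))
E
```

```text
24.075 [ 562.651 -192.82   107.613] yaw -22.514487030545 units to seat [-0.027 -0.007 -0.   ] [ 0.052 -0.536 -2.303] tilt [ 0.001 -0.    -1.   ]
```

View pics/o7.png

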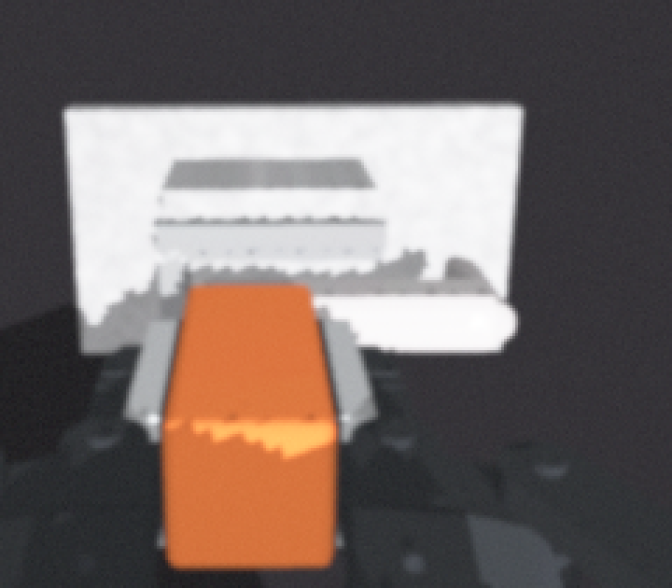

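The hook is aligned over its slot. I'll lower it.

>>> drive_tool --pt "-0.015 0 0.1 0" --pt "0 0 0.1 0" --pt "0 0 0.1 0" --pt "0 0 0.05 0" --pt "0 0 0.05 0" --pt "0 0 0 0"

```text
time: 24.88
eef_pos: [561.8, -193.2, 90.6]
orientation: [-0.0, 0.832, 0.555, -0.0]
force: [-0.0, -0.9, -1.0]
finger_gap: 22.8
grasp_force: 99.3
```

>>> drive_tool --pt "0 0 0.02 0" --pt "0 0 0.02 0" --pt "0 0 0 0"

```text
time: 25.25
eef_pos: [561.9, -193.3, 89.1]
orientation: [-0.0, 0.832, 0.555, 0.0]
force: [-0.5, -0.1, -2.1]
finger_gap: 22.7
grasp_force: 99.5
```

>>> drive_tool --pt "0 0 0.02 0" --pt "0 0 0 0"

```text
time: 25.5
eef_pos: [561.9, -193.3, 89.1]
orientation: [0.0, 0.832, 0.555, 0.0]
force: [-5.8, 1.9, 12.0]
finger_gap: 22.8
grasp_force: 101.4
```

>>> drive_tool --pt "0 0 0.02 0" --pt "0 0 0 0"

```text
time: 25.75
eef_pos: [562.0, -193.3, 89.0]
orientation: [0.0, 0.832, 0.555, 0.0]
force: [-11.1, 3.3, 25.6]
finger_gap: 22.9
grasp_force: 103.3
```

>>> drive_tool --pt "0 0 -0.025 0" --pt "0 0 -0.01 0" --pt "0 0 0 0"

```text
time: 26.12
eef_pos: [562.0, -193.3, 89.1]
orientation: [0.0, 0.832, 0.555, 0.0]
force: [-2.3, 1.0, 6.6]
finger_gap: 23.1
grasp_force: 100.0
```

>>> drive_tool --pt "0 0 0 0" --pt "0 0 0 0" --pt "0 0 0 0" --pt "0 0 0 0" --pt "0 0 0 0" --pt "0 0 0 0" --gripper 85

```text
time: 26.88
eef_pos: [561.9, -193.3, 88.9]
orientation: [-0.0, 0.832, 0.555, 0.0]
force: [-1.5, 0.0, -0.3]
finger_gap: 85.4
grasp_force: 0.0
```

>>> drive_tool --pt "0 0 -0.2 0" --pt "0 0 -0.6 0" --pt "0 0 -0.9 0" --pt "0 0 -0.9 0" --pt "0 0 -0.9 0" --pt "0 0 -0.7 0" --pt "0 0 0 0" --pt "0 0 0 0"

```text
time: 27.88
eef_pos: [561.6, -193.3, 256.7]
orientation: [-0.0, 0.832, 0.555, -0.0]
force: [0.6, -1.1, -0.7]
finger_gap: 85.2
grasp_force: 0.0
```

```bash
python3 - <<'E'
from h import *
np.set_printoptions(precision=2,suppress=True)
s=bot.observe();T=pose('wrist',s);im=bot.read_camera('wrist');cv2.imwrite('pics/w8.png',im)
l,st=orange(im);u,v=proj('wrist',[[562,-193.5,90]],T)[0].astype(int);k=l[v,u];print(st[k])
print(fitbox((l==k).astype(float),'wrist',T,(24,24),56,108,[563,-193,-.39]),s['eef_pos'],s['finger_gap'],s['force'])
t=bot.read_camera('top');cv2.imwrite('pics/end.png',np.hstack([cv2.resize(t[120:270,165:265],None,fx=3.2,fy=3.2,interpolation=3),cv2.resize(im[100:340,160:400],(480,480),interpolation=3)]))
E
```

```text
[266 184  28  35 888]
(array([ 561.8 , -192.97,   -0.38]), np.float64(106.12941176470588), np.float64(888.0)) [ 561.62 -193.25  256.75] 85.18290074729825 [ 0.56 -1.07 -0.73]
```

View pics/end.png

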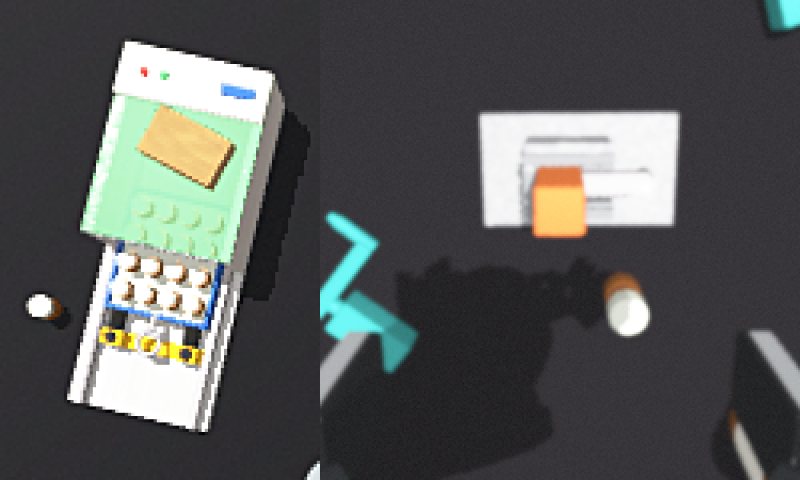

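The tray is out at the stop, with its front wall at the bumpers. The hook is upright in its stand, within 0.5 mm of where it started, and the vials and box are unmoved.

```bash
python3 -c "
from rig import bot
print(bot.close_job())"
```

```text
the job is handed in; nothing more can be done
None
```

The job is handed in, with no verdict returned: the tray is out against the stop's bumpers after a press I estimate at 7–8 N, and the hook is back upright in its stand, with the vials and box near the work unmoved in the last picture.

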